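Move a row of bench supplies to the other rack, reversed

ROBOT

A 6-joint arm with a two-finger parallel gripper is mounted at the origin on a cart in front of the work surface, level with it; the furniture and walls round the work are solid. World frame = base frame: x ahead of the robot, y to its left, z up, the work surface at z = 0. Lengths are in m, angles in rad, forces in N, time in s.
With the tool pointing down it reaches from about 0.275 to 0.825 m from the base axis. Payload 4.9 kg.
Tool frame: the origin (TCP) lies midway between the tips of the shut fingers; the grasp point (between the pads) lies 19 mm behind it (bot.grip_depth is the distance from the TCP to the grasp point, in m); y points along the fingers, x is the direction in which the jaws open and shut, and the axes are right-handed (so a half turn about y gives the same grasp; the last joint's range is limited). The gripper opens to 85 mm and grips with 20 to 120 N. Pads are 22 mm wide; open, the fingers measure 114 mm over their backs; the gripper's body (76 mm by 85 mm) begins 54 mm behind the grasp point. The pads swing forward as they close: fully open they stand 13 mm farther back than shut.
Start: joints at [-1.245, 0.326, -0.193, 1.052, 0, 1.437], TCP at [0.244, -0.493, 0.231] pointing down, gripper open.
Joint ranges: [-2.65, 2.65], [-0.97, 1.79], [-1.3, 1.35], [-1.93, 2.1], [-1.47, 1.37], [-3.14, 3.14]. Speed limits (rad/s): [2.57, 2.57, 3.14, 3.14, 3.14, 3.14].

INTERFACE

Orientations are given as a unit quaternion [w, x, y, z].
In Python, from cell import bot gives the robot as it stands. Calls block until the motion is done:
- bot.move_pose(position, orientation): joint-space move of the TCP to a pose.
- bot.move_linear(position, speed=0.15, rotation=None, until_force=None): straight line of the TCP; rotation=None keeps the orientation; speed is the mean speed in m/s. With until_force (N) it stops when the force on the tool has changed by that much, and returns True; else False.
- bot.goto_joints(angles): joint-space move.
- bot.set_gripper(opening, grasp_force=None): opening from 0.0 (shut) to 1.0 (fully open); grasp_force is the grip in N (None keeps the last); returns when the fingers have stopped.
- bot.wait(seconds).
- bot.solve_ik(position, orientation): joint angles nearest the present ones, or None.
- bot.camera(name): name is "scene" or "side" or "wrist"; returns the picture (480x640x3 uint8, red, green, blue); there is no depth.
- bot.calibration(name): a dict with "mtx" (3x3 intrinsics, pixels), "extrinsics" (4x4, takes a point from world to camera coordinates); the wrist camera has in their place "hand_eye" (4x4, takes a point from camera to tool coordinates, whose origin is the TCP and whose axes are the tool frame's). Camera axes: x right, y down, z forward; pixel columns grow to the right and rows downward; lengths in m; the calibration is good to about 2 mm. A picture is of the moment at which its call begins: read the wrist's pose just before it. calibration takes no time and is no camera call.
A pose or a line that the arm cannot do raises bot.PlanningError and nothing moves.
- bot.close_job(): hands the job in, once; it reports no verdict.
Trained networks look in the newest picture that a camera, given by its name, has taken for a name from the list of things; names that differ only in an ending like _2 or _b are one class to them, and where a whole thing is asked for, a point or a joint stands for the part that bears it (a point fixed in the world has none). Each returns a list of dicts, best first, with "confidence" (0 to 1); they miss things now and then, are a little off and sometimes report something else, mostly with a low value. They report only what shows in the picture. A call takes as long as a camera call.
- bot.search_frame(camera, thing): "bbox" ([left, top, width, height] in pixels, round what is visible of it).
Readings, each from a call of its own:
- bot.read_clock(): time.
- bot.read_joint_positions(): joint angles.
- bot.read_joint_vel(): joint speeds.
- bot.read_joint_efforts(): joint torques, N m.
- bot.read_position(): TCP position.
- bot.read_tool_rot(): TCP orientation.
- bot.read_ft_force(): force on the tool from outside, world axes, zero at the start.
- bot.read_moment(): the same for the moment, N m.
- bot.read_gripper_width(): opening from 0.0 (shut) to 1.0 (fully open).
Only numpy, scipy, OpenCV 4.12 (cv2) and the standard library are available. Lean on these libraries where they do the work, as an engineer would, in place of code of your own. Each camera call takes 0.05 s, during which the arm holds its last target.

TASK

Move the four things that stand in the wooden rack (a glue bottle, a plastic bottle, a solder reel and a rubber block) over to the empty aluminium rack, one in the middle of each bay and in the reverse order: what stands at the left end of the wooden rack goes to the right end of the aluminium one, and so on. Leave the bottles upright and the reel and block lying flat as they were, and do not disturb the pen and the green grinding point lying between the racks.

Things in the scene. Friction and masses are not known exactly. Their poses are not given: they have to be found in the camera images.
- wood_rack: Fixed wooden rack, full at the start, 74 (x) x 318 (y) mm. Four bays in a row, open in front, behind and above; bay middles at x = 0, y = +117, +39, -39, -117 mm in its frame, +y being the left end as the robot sees it. Floor top at z = 12 mm, partitions 6 mm thick to z = 24, ends to z = 32. Things are best gripped front and back. Origin: centre of its underside, on the bench.
- metal_rack: Fixed bare aluminium rack, empty at the start, beyond the wooden rack or nearer the robot than it. Same shape, size, frame and origin as the wooden rack: bay middles at x = 0, y = +117, +39, -39, -117 mm, +y being its left end as the robot sees it, floor top at z = 12 mm, partitions to z = 24 mm, ends to z = 32 mm; 72 mm clear between partitions.
- glue_bottle: A small white glue bottle with a pointed blue cap, standing; body 28 mm in diameter and 46 mm high, 70 mm high with the cap (grip the body, not the cap). Loose, under 0.1 kg, in a bay of the wooden rack. Origin: centre of its underside, z up.
- jar_bottle: A cream plastic bottle with a ribbed screw cap, standing; 42 mm in diameter, 85 mm high. Loose, under 0.1 kg, in a bay of the wooden rack. Origin: centre of its underside, z up.
- solder_reel: A reel with black flanges and a white middle, standing on its flange; 42 mm in diameter, 28 mm high. Loose, under 0.1 kg, in a bay of the wooden rack. Origin: centre of its underside, z up.
- rubber_block: A grey rubber block lying flat; 22 mm (its x) by 46 mm (its y), 14 mm high; it starts with its long side roughly along the rack. Loose, under 0.1 kg, in a bay of the wooden rack. Origin: centre of its underside, z up.
- pad_glue_bottle: Thin round cork pad, 48 mm in diameter, 2 mm thick, fixed to the floor of the wooden rack in the middle of the bay where the glue bottle stands at the start; it stays there and so marks that bay afterwards. The four pads are alike: at the start each is known by the thing on it. Origin: centre of its underside; top 2 mm above it.
- pad_jar_bottle: Thin round cork pad, 48 mm in diameter, 2 mm thick, fixed to the floor of the wooden rack in the middle of the bay where the plastic bottle stands at the start; it stays there and so marks that bay afterwards. The four pads are alike: at the start each is known by the thing on it. Origin: centre of its underside; top 2 mm above it.
- pad_solder_reel: Thin round cork pad, 48 mm in diameter, 2 mm thick, fixed to the floor of the wooden rack in the middle of the bay where the solder reel stands at the start; it stays there and so marks that bay afterwards. The four pads are alike: at the start each is known by the thing on it. Origin: centre of its underside; top 2 mm above it.
- pad_rubber_block: Thin round cork pad, 48 mm in diameter, 2 mm thick, fixed to the floor of the wooden rack in the middle of the bay where the rubber block stands at the start; it stays there and so marks that bay afterwards. The four pads are alike: at the start each is known by the thing on it. Origin: centre of its underside; top 2 mm above it.
- pen: Bystander: black pen, 9 x 100 x 9 mm, lying on the bench between the racks, its length (its y) along them. Origin: centre of its underside.
- grinding_point: Bystander: small green abrasive point on a thin shank, 8 x 45 x 8 mm, lying on the bench between the racks, its length (its y) along them. Origin: centre of its underside.

How it is judged:
By the outcome, as a careful person would: the job done as asked, in the order asked, and still so for the second after the job is handed in, with the robot touching nothing.
It also fails if it takes over 106 s, if anything falls off the work surface, if the arm or the gripper's body presses on something with over 40 N, if the wrist force passes 120 N, or if a joint passes its speed limit or range.

## Working session

There is one attempt and no reset: what is moved stays moved. The work goes in short steps, each a Python script; the robot and the scene stay as the last script left them, time stands still between calls to the robot, and variables do not carry over. Pictures are saved under pics/ and viewed, and the job is handed in when it is done.

```bash
mkdir -p pics; ls
cat > h.py <<'E'
from cell import bot
import numpy as np, cv2
def snap(cam,fn):
    im=bot.camera(cam); cv2.imwrite('pics/'+fn,cv2.cvtColor(im,cv2.COLOR_RGB2BGR)); return im
def ray(cam,u,v,z):
    c=bot.calibration(cam);K=np.array(c['mtx']);E=np.array(c['extrinsics'])
    d=E[:3,:3].T@np.linalg.inv(K)@[u,v,1]; o=-E[:3,:3].T@E[:3,3]
    return o+d*(z-o[2])/d[2]
def proj(cam,p):
    c=bot.calibration(cam);K=np.array(c['mtx']);E=np.array(c['extrinsics'])
    q=K@(E[:3,:3]@np.asarray(p)+E[:3,3]); return q[:2]/q[2]
E
python3 - <<'E'
from h import *
for c in ['scene','side','wrist']: snap(c,c+'0.png')
print(bot.read_clock(),bot.read_position(),bot.read_tool_rot())
for c in ['scene','side']:
    E=np.array(bot.calibration(c)['extrinsics']); print(c,-E[:3,:3].T@E[:3,3],E[2,:3],bot.calibration(c)['mtx'])
print(bot.calibration('wrist'))
for c in ['scene','side']:
  for t in ['wood_rack','metal_rack','glue_bottle','jar_bottle','solder_reel','rubber_block','pen','grinding_point']:
    print(c,t,[(np.round(d['bbox']),round(d['confidence'],2)) for d in bot.search_frame(c,t)[:2]])
E
```

```text
pics
0.15 [ 0.24395731 -0.49247422  0.23069914] [ 0.60107439 -0.60050717  0.37324202 -0.37254678]
scene [0.00981691 0.26880814 0.58987162] [ 0.67890317 -0.36141239 -0.6391178 ] [[572.25759303   0.         320.14437552]
 [  0.         572.25759303 233.43441048]
 [  0.           0.           1.        ]]
side [ 0.08754729 -0.81032687  0.58988386] [ 0.44076172  0.73796184 -0.51101999] [[598.06452126   0.         322.72433582]
 [  0.         598.06452126 238.22019336]
 [  0.           0.           1.        ]]
{'mtx': array([[335.6104331 ,   0.        , 319.62604602],
       [  0.        , 335.6104331 , 241.43144875],
       [  0.        ,   0.        ,   1.        ]]), 'hand_eye': array([[ 9.99999969e-01,  1.63191259e-04, -1.88343302e-04,
        -2.50990503e-04],
       [ 2.24916979e-04, -2.65552777e-01,  9.64096298e-01,
        -1.42888492e-01],
       [ 1.07317001e-04, -9.64096311e-01, -2.65552805e-01,
         6.62807608e-02],
       [ 0.00000000e+00,  0.00000000e+00,  0.00000000e+00,
         1.00000000e+00]])}
scene wood_rack [(array([192., 188., 195.,  97.]), 0.95)]
scene metal_r
[... 329 characters left out ...]
1.,  16.]), 0.2)]
scene rubber_block [(array([255., 224.,  36.,  19.]), 0.82)]
scene pen [(array([338., 238.,  55.,  27.]), 0.58)]
scene grinding_point [(array([238., 294.,  10.,   2.]), 0.53)]
side wood_rack [(array([337., 211., 110.,  76.]), 0.83)]
side metal_rack [(array([318., 326.,  67.,  34.]), 0.56)]
side glue_bottle [(array([329., 199.,   9.,  19.]), 0.62)]
side jar_bottle [(array([400., 222.,  30.,  52.]), 0.58)]
side solder_reel [(array([377., 230.,  19.,  26.]), 0.81), (array([340., 207., 109.,  81.]), 0.63)]
side rubber_block [(array([400., 221.,  32.,  54.]), 0.63), (array([346., 216.,  22.,  18.]), 0.52)]
side pen [(array([338., 268.,  32.,  28.]), 0.76)]
side grinding_point []
```

View pics/scene0.png

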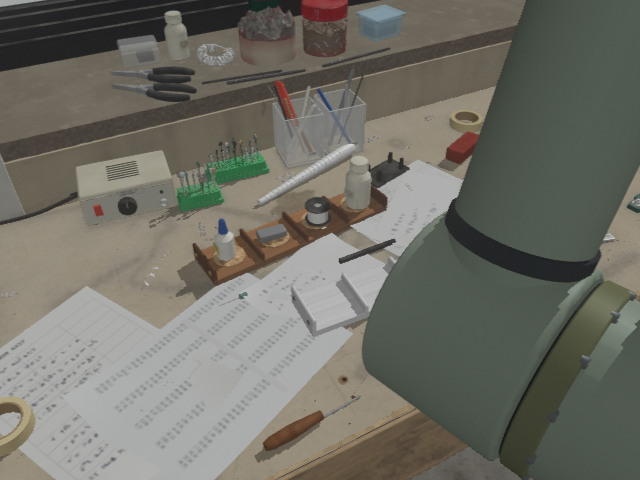

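View pics/side0.png

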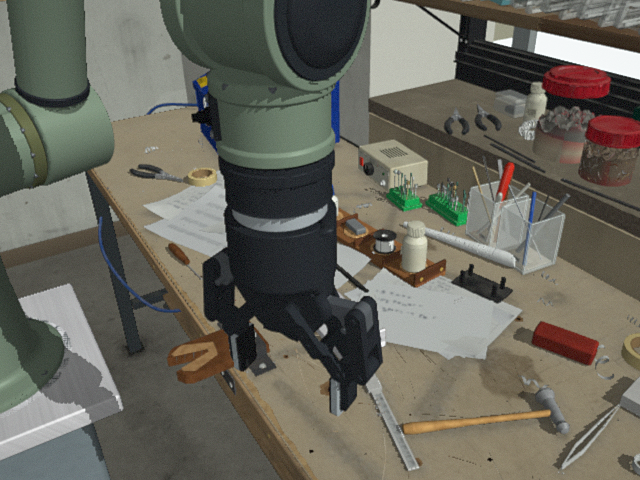

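View pics/wrist0.png

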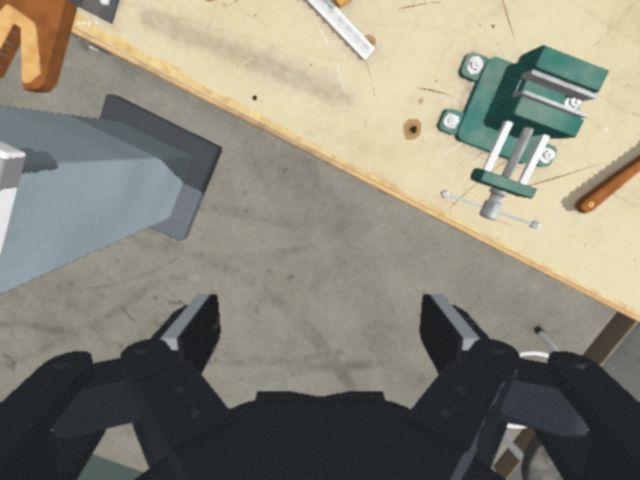

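The scene view shows, left to right in the wooden rack, the glue bottle (225,245), block (272,234), reel (317,211) and jar (358,185). The metal rack is nearer the robot, at (292–395, 260–335) and partly hidden by the arm. Next I'll get rough positions and a clearer view.

Run:
```python
from h import *
for n,u,v,z in [('glue',227,257,.016),('block',272,233,.028),('reel',317,203,.042),('jar',358,207,.016),('pen',368,251,.009),('gp',240,296,.005),('metal corner L-front-bottom',314,332,0),('metal L back top',292,287,.032),('woodLfront',210,277,0),('wood R back top',384,190,.032)]:
    print(n,ray('scene',u,v,z).round(3))
print(bot.read_joint_positions())
from scipy.spatial.transform import Rotation as R
for yaw in [0,180]:
  for p in [(.45,0,.42),(.45,.0,.38),(.4,0,.35)]:
    a=np.radians(yaw); x=np.array([np.cos(a),np.sin(a),0]);y=np.array([0,0,-1.]);z=np.cross(x,y)
    q=R.from_matrix(np.c_[x,y,z]).as_quat(scalar_first=True)
    print(yaw,p,bot.solve_ik(list(p),list(q)))
```

```text
glue [0.637 0.093 0.016]
block [0.643 0.016 0.028]
reel [ 0.661 -0.073  0.042]
jar [ 0.65  -0.143  0.016]
pen [ 0.555 -0.104  0.009]
gp [0.563 0.103 0.005]
metal corner L-front-bottom [0.459 0.04  0.   ]
metal L back top [0.52  0.042 0.032]
woodLfront [0.625 0.126 0.   ]
wood R back top [ 0.652 -0.195  0.032]
[-1.24518533e+00  3.26178287e-01 -1.92595112e-01  1.05199807e+00
 -7.85042837e-06  1.43660359e+00]
0 (0.45, 0, 0.42) [-0.16429367  0.07895912 -0.02921543  1.46262177  0.          1.40650265]
0 (0.45, 0.0, 0.38) [-0.16429367  0.07774393 -0.12955179  1.36350061  0.          1.40650265]
0 (0.4, 0, 0.35) [-0.18505439 -0.01662608 -0.30202556  1.28539685  0.          1.38574193]
180 (0.45, 0, 0.42) [-0.16429367  0.07895912 -0.02921543  1.46262177  0.         -1.73509   ]
180 (0.45, 0.0, 0.38) [-0.16429367  0.07774393 -0.12955179  1.36350061  0.         -1.73509   ]
180 (0.4, 0, 0.35) [-0.18505439 -0.01662608 -0.30202556  1.28539685  0.         -1.75585072]
```

```bash
cat >> h.py <<'E'
from scipy.spatial.transform import Rotation as R
def down(xa): # tool x at world yaw xa (rad), pointing down
    x=np.array([np.cos(xa),np.sin(xa),0]);y=np.array([0,0,-1.]);z=np.cross(x,y)
    return list(R.from_matrix(np.c_[x,y,z]).as_quat(scalar_first=True))
def wristT():
    T=np.eye(4);T[:3,3]=bot.read_position();T[:3,:3]=R.from_quat(bot.read_tool_rot(),scalar_first=True).as_matrix()
    return T@np.array(bot.calibration('wrist')['hand_eye'])
def wray(W,u,v,z):
    K=np.array(bot.calibration('wrist')['mtx']);d=W[:3,:3]@np.linalg.inv(K)@[u,v,1];o=W[:3,3]
    return o+d*(z-o[2])/d[2]
def wproj(W,p):
    K=np.array(bot.calibration('wrist')['mtx']);q=K@(W[:3,:3].T@(np.asarray(p)-W[:3,3]));return q[:2]/q[2]
E
python3 - <<'E'
from h import *
bot.move_pose([.5,-.08,.3],down(-np.pi/2))
W=wristT(); snap('wrist','w1.png'); np.save('W1.npy',W)
print(W.round(3),bot.read_clock())
for t in ['wood_rack','metal_rack','glue_bottle','jar_bottle','solder_reel','rubber_block','pen','grinding_point']:
    print(t,[(np.round(d['bbox']),round(d['confidence'],2)) for d in bot.search_frame('wrist',t)[:2]])
snap('scene','s1.png');snap('side','d1.png')
E
```

```text
[[-0.001 -0.964 -0.266  0.566]
 [-1.     0.001  0.    -0.081]
 [-0.     0.266 -0.964  0.443]
 [ 0.     0.     0.     1.   ]] 2.7833
wood_rack [(array([123.,  14., 290., 104.]), 0.75)]
metal_rack [(array([216., 183., 261.,  71.]), 0.64)]
glue_bottle [(array([359.,  19.,  52.,  62.]), 0.23)]
jar_bottle [(array([360.,  19.,  50.,  62.]), 0.59), (array([156.,  60.,  38.,  44.]), 0.2)]
solder_reel [(array([290.,  36.,  39.,  53.]), 0.81), (array([123.,  15., 292., 104.]), 0.34)]
rubber_block [(array([214.,  60.,  44.,  24.]), 0.82)]
pen [(array([301., 148.,  77.,  13.]), 0.92)]
grinding_point [(array([302., 151.,  73.,   8.]), 0.72), (array([172., 150.,   7.,   5.]), 0.62)]
```

View pics/w1.png

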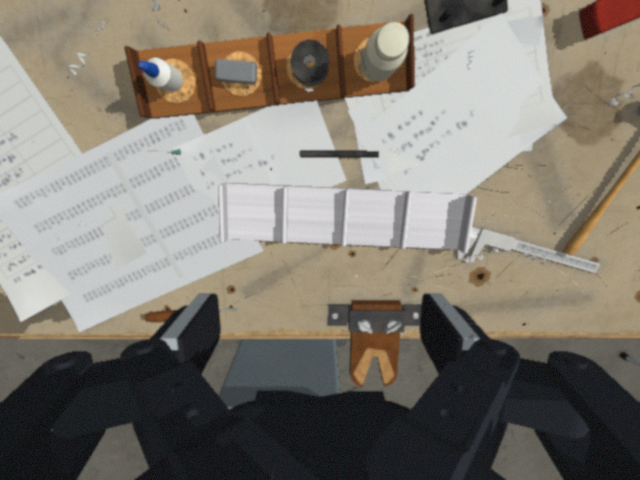

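View pics/s1.png

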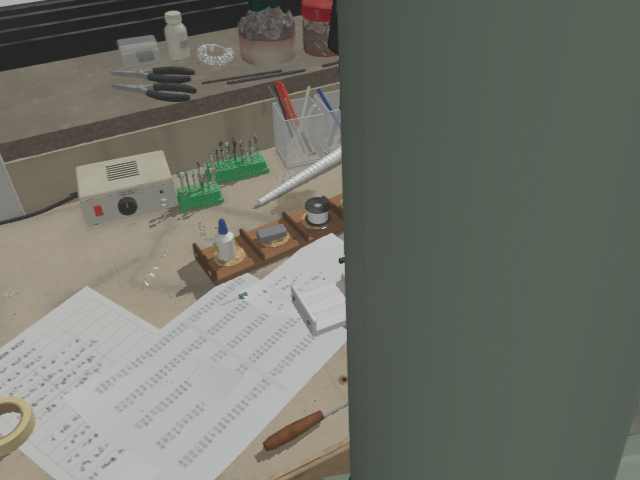

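View pics/d1.png

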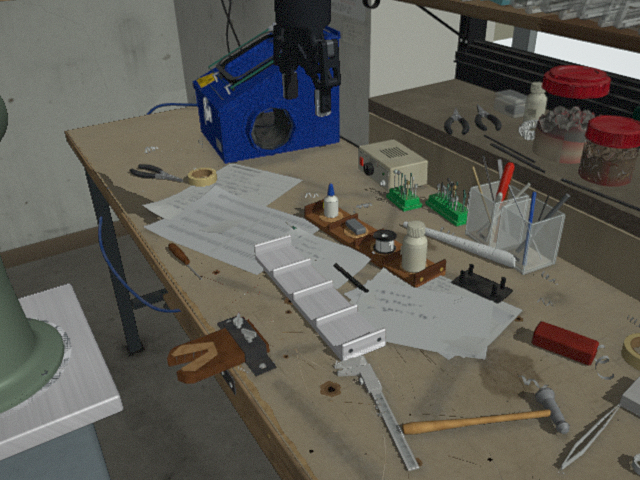

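The wrist view shows both racks whole: wooden at (125–413, 15–117), metal at (219–476, 183–250), the pen at (339,154) and the grinding point near (175,152). I'll zoom in to pick rack corners.

Run:
```python
from h import *
im=cv2.imread('pics/w1.png')
def crop(x,y,w,h,s,fn):
    c=cv2.resize(im[y:y+h,x:x+w],None,fx=s,fy=s,interpolation=cv2.INTER_CUBIC)
    for i in range(0,w,20):
        cv2.putText(c,str(x+i),(i*s,8),0,.3,(0,0,255),1); cv2.line(c,(i*s,10),(i*s,h*s),(0,255,255) ,1) if i%40==0 else 0
    for j in range(0,h,20):
        cv2.putText(c,str(y+j),(0,j*s),0,.3,(0,0,255),1)
    cv2.imwrite('pics/'+fn,c)
crop(210,175,130,85,6,'m_l.png');crop(360,175,130,85,6,'m_r.png')
crop(115,10,150,115,5,'w_l.png');crop(265,10,155,115,5,'w_r.png')
```

```text
(no output)
```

View pics/m_l.png

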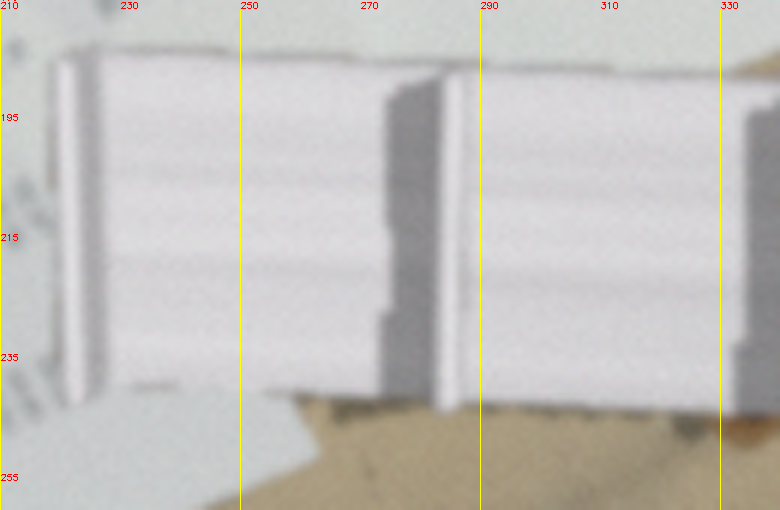

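View pics/m_r.png

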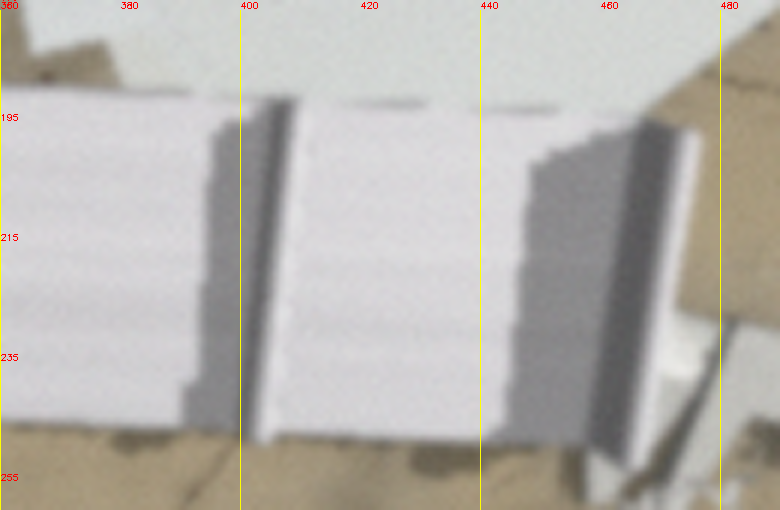

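View pics/w_l.png

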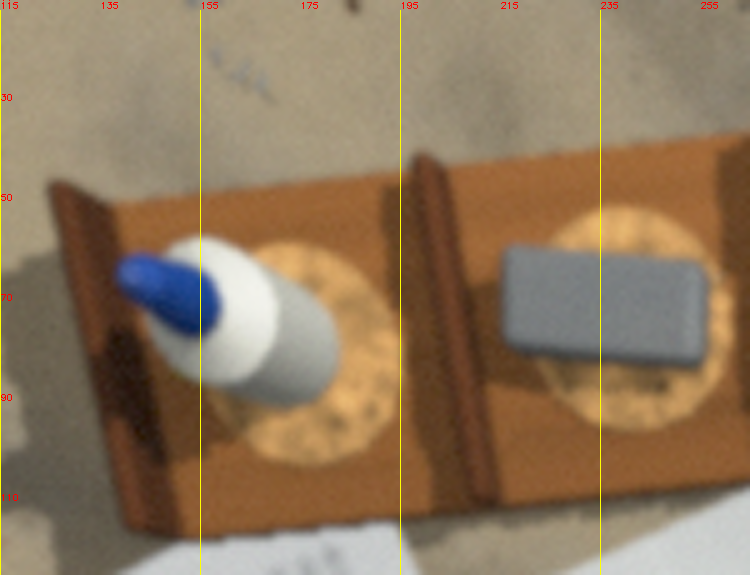

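View pics/w_r.png

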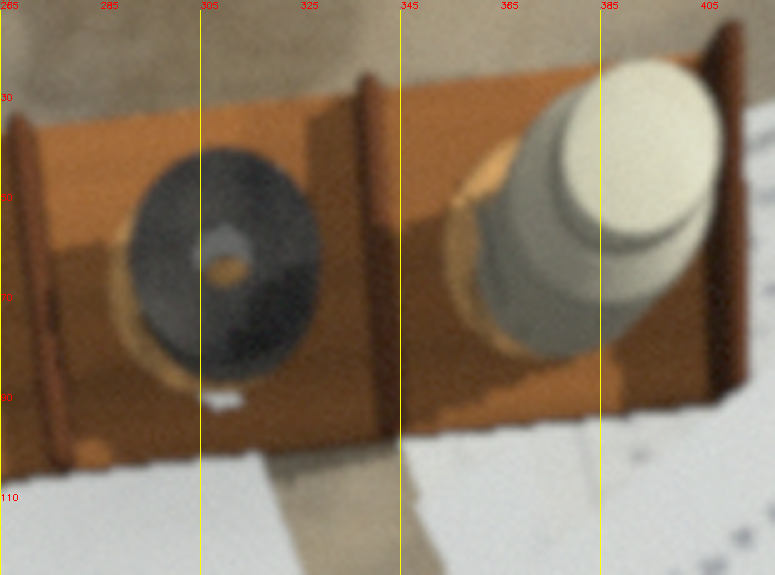

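```bash
cat > fit.py <<'E'
from h import *
from scipy.optimize import least_squares
W=np.load('W1.npy')
def fit(pts,x0):
    def P(p,l): c,s=np.cos(p[2]),np.sin(p[2]); return [p[0]+c*l[0]-s*l[1],p[1]+s*l[0]+c*l[1],l[2]]
    f=lambda p:np.concatenate([wproj(W,P(p,l))-np.array(uv) for l,uv in pts])
    r=least_squares(f,x0); return r.x,r.fun.reshape(-1,2)
b,fr=.037,-.037
metal=[((b,.156,.032),(221.5,185)),((fr,.156,.032),(222.5,242)),((b,.078,.024),(286,186)),((fr,.078,.024),(284.5,243)),((b,-.078,.024),(408.5,192)),((fr,-.078,.024),(403.5,248)),((b,-.156,.032),(475,197)),((fr,-.156,.032),(465,253))]
wood=[((b,.156,.032),(126.5,46.5)),((fr,.156,.032),(142,116)),((b,.078,.024),(200,41.5)),((fr,.078,.024),(211,111)),((b,0,.024),(269,33.5)),((fr,0,.024),(277,103.5)),((b,-.078,.024),(338.5,25.5)),((fr,-.078,.024),(343,97.5)),((b,-.156,.032),(412,15)),((fr,-.156,.032),(413,88))]
if __name__=='__main__':
    M,e=fit(metal,[.47,-.12,0]);print('metal',M.round(4),np.degrees(M[2]),e.round(1).tolist())
    V,e=fit(wood,[.645,-.03,0]);print('wood',V.round(4),np.degrees(V[2]),e.round(1).tolist())
    np.save('M.npy',M);np.save('V.npy',V)
    def loc(p,F): c,s=np.cos(F[2]),np.sin(F[2]);d=p[:2]-F[:2];return np.array([c*d[0]+s*d[1],-s*d[0]+c*d[1]])
    for n,u,v,z in [('jar',393.4,39.6,.099),('glue tip',141,64,.084),('glue sh',156,72.4,.06),('block',236,71,.028),('reel',310.2,63,.042)]:
        p=wray(W,u,v,z);print(n,p.round(4),'local',loc(p,V).round(4))
    c=[wray(W,115+x/5,10+y/5,.028) for x,y in [(505,247),(705,263),(703,365),(507,350)]]
    print('block ang',[np.degrees(np.arctan2(*(b-a)[1::-1])) .round(1) for a,b in [(c[1],c[0]),(c[2],c[3])]],np.linalg.norm(c[0]-c[1]),np.linalg.norm(c[0]-c[3]))
    print('pen',wray(W,339.5,154,.009),'gp',wray(W,175,152,.005))
E
python3 fit.py
```

```text
metal [ 0.4811 -0.1141 -0.0478] -2.7375263596092925 [[-1.5, -1.2], [-0.6, 0.6], [-1.0, 0.2], [-0.6, 0.6], [2.0, 0.1], [0.2, 1.0], [0.7, -1.1], [0.8, 0.6]]
wood [ 0.653  -0.028   0.0953] 5.457951645308121 [[-0.5, -0.6], [-0.0, 1.4], [-1.1, -1.0], [-0.0, 0.2], [-0.5, -0.6], [0.2, 0.9], [0.4, -0.3], [1.1, -0.1], [-0.0, -0.4], [0.5, 1.2]]
jar [ 0.6622 -0.1481  0.099 ] local [-0.0023 -0.1205]
glue tip [0.6455 0.0919 0.084 ] local [0.004  0.1201]
glue sh [0.6429 0.0891 0.06  ] local [0.0011 0.1175]
block [0.6507 0.0131 0.028 ] local [0.0016 0.0411]
reel [ 0.6556 -0.0707  0.042 ] local [-0.0014 -0.0428]
block ang [np.float64(85.8), np.float64(85.9)] 0.0445586951938693 0.021075845525033193
pen [ 0.56001546 -0.10569055  0.009     ] gp [0.56255703 0.10144859 0.005     ]
```

```bash
cat >> h.py <<'E'
M=np.load('M.npy') if __import__('os').path.exists('M.npy') else None
def bay(F,y):
    c,s=np.cos(F[2]),np.sin(F[2]); return [F[0]-s*y,F[1]+c*y]
UP=.18
def pick(xy,yaw,z,op,force=30):
    q=down(yaw)
    bot.move_pose([*xy,UP],q); bot.set_gripper(op)
    bot.move_linear([*xy,z],speed=.12)
    f0=bot.read_ft_force(); bot.set_gripper(0,force)
    print('width mm',bot.read_gripper_width()*85,'ft',np.round(f0,1),np.round(bot.read_ft_force(),1))
    bot.move_linear([*xy,UP],speed=.15)
    print('lifted width',bot.read_gripper_width()*85,'t',bot.read_clock())
def place(xy,yaw,z,op):
    bot.move_pose([*xy,UP],down(yaw))
    hit=bot.move_linear([*xy,z],speed=.1,until_force=6)
    print('hit',hit,bot.read_position().round(4) if hasattr(bot.read_position(),'round') else bot.read_position())
    bot.set_gripper(op); bot.wait(.1)
    bot.move_linear([*xy,UP],speed=.15)
    print('t',bot.read_clock())
E
python3 - <<'E'
from h import *
pick([.643,.090],.095,.020,.75)
im=snap('wrist','w2.png'); snap('side','d2.png')
E
```

```text
width mm 27.283744783251173 ft [-0.7  0.2 -1.1] [-0.   0.9  3.7]
lifted width 27.02659967800119 t 7.9667
```

View pics/w2.png

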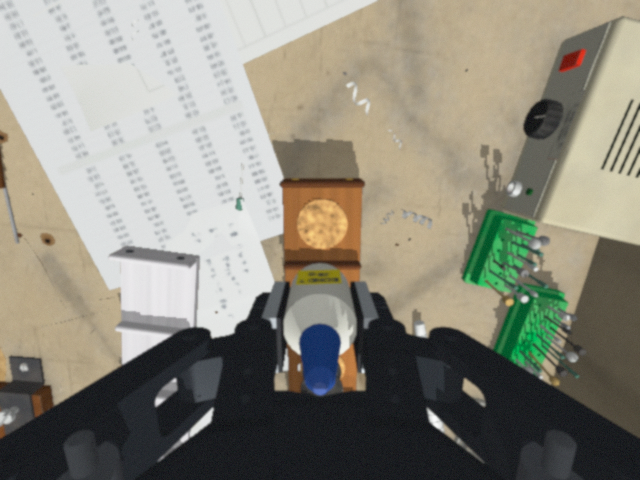

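View pics/d2.png

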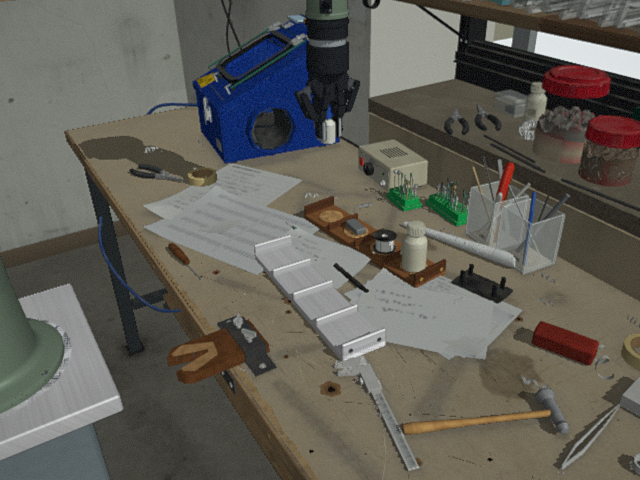

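The glue bottle is held upright at (320,320), and the empty cork pad shows at (322,224). I'll check the wooden rack fit against that pad, then place the bottle in the right-hand metal bay.

Run:
```python
from h import *
W=wristT(); V=np.load('V.npy')
print('pad',wray(W,322,224,.014),'pred',bay(V,.117))
# metal left end top: outer corners seen at (122,249) and (199,257)
c,s=np.cos(M[2]),np.sin(M[2])
for lx,uv in [(-.037,(122,249)),(.037,(199,257))]:
    p=[M[0]+c*lx-s*.159,M[1]+s*lx+c*.159,.032]; print('metal corner pred',wproj(W,p),'seen',uv)
place(bay(M,-.117),M[2],.019,.75)
snap('wrist','w3.png')
```

```text
pad [0.64323727 0.08943846 0.014     ] pred [np.float64(0.641871441481598), np.float64(0.08847700771672438)]
metal corner pred [107.09781313 254.74524055] seen (122, 249)
metal corner pred [189.07838613 265.78412838] seen (199, 257)
hit False [ 0.4759 -0.2313  0.0195]
t 12.95
```

View pics/w3.png

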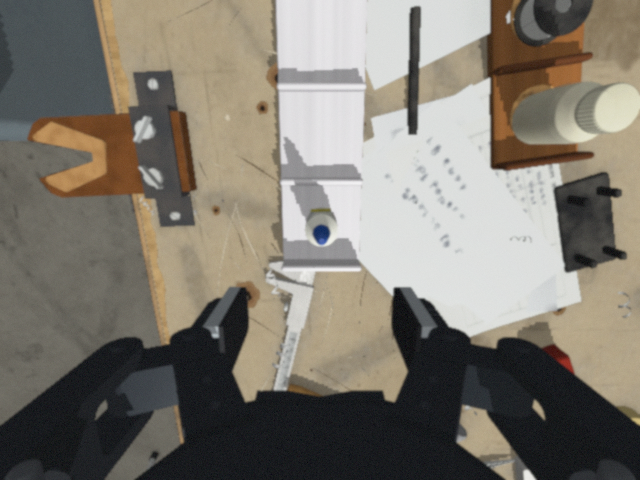

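Run:
```python
from h import *
V=np.load('V.npy')
W3=wristT(); np.save('W3.npy',W3)
def ov(fn,W,out,s=1):
    im=cv2.imread('pics/'+fn)
    for F,col in [(M,(0,0,255)),(V,(255,0,0))]:
        c,s_=np.cos(F[2]),np.sin(F[2])
        for y,z in [(.159,.032),(.153,.032),(.081,.024),(.075,.024),(.003,.024),(-.003,.024),(-.075,.024),(-.081,.024),(-.153,.032),(-.159,.032)]:
            a,b=[wproj(W,[F[0]+c*x-s_*y,F[1]+s_*x+c*y,z]) for x in (-.037,.037)]
            cv2.line(im,tuple(a.round().astype(int).tolist()),tuple(b.round().astype(int).tolist()),col,1)
    cv2.imwrite('pics/'+out,im); return im
im=ov('w3.png',W3,'o3.png'); cv2.imwrite('pics/o3z.png',cv2.resize(im[0:290,260:480],None,fx=2,fy=2))
# pose at w2
T=np.eye(4);T[:3,3]=[.643,.090,.18];T[:3,:3]=R.from_quat(down(.095),scalar_first=True).as_matrix()
W2=T@bot.calibration('wrist')['hand_eye'];im=ov('w2.png',W2,'o2.png');cv2.imwrite('pics/o2z.png',cv2.resize(im[150:350,80:400],None,fx=2,fy=2))
```

```text
(no output)
```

View pics/o3z.png

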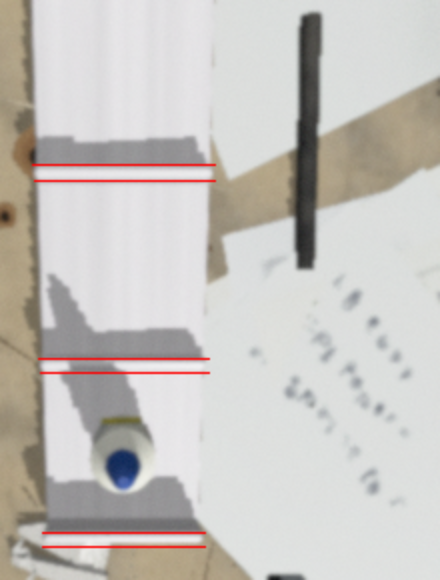

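View pics/o2z.png

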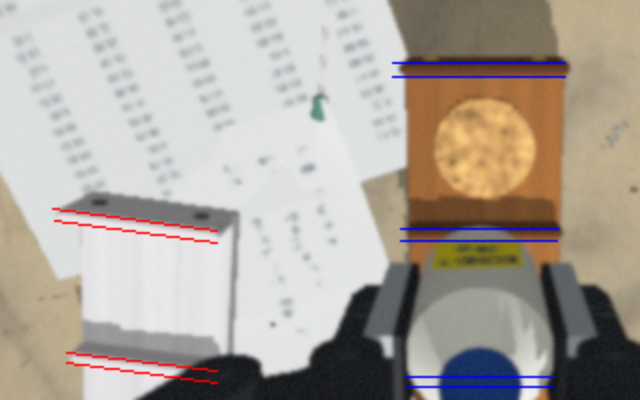

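Run:
```python
from h import *
W=np.load('W3.npy'); print(wray(W,321,235,.082),wray(W,321,228,.058),bay(M,-.117))
print('jar top in w3', wray(W,611,108,.099))
# reel next
pick([.6556,-.0700],.095,.015,.75)
snap('wrist','w4.png')
place(bay(M,.039),M[2],.014,.75)
W=wristT();np.save('W5.npy',W);snap('wrist','w5.png')
```

```text
[ 0.47505564 -0.22462838  0.082     ] [ 0.4751033  -0.22489807  0.058     ] [np.float64(0.4754732658137042), np.float64(-0.23099578851026487)]
jar top in w3 [ 0.65870912 -0.14764741  0.099     ]
width mm 41.25524306786573 ft [0.3 0.1 1.2] [-1.2  1.   5.6]
lifted width 41.61244315489223 t 17.275
hit True [ 0.4826 -0.075   0.014 ]
t 21.4
```

View pics/w4.png

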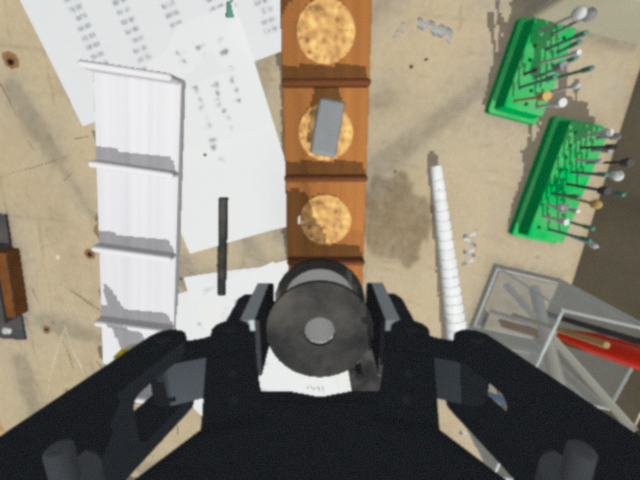

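View pics/w5.png

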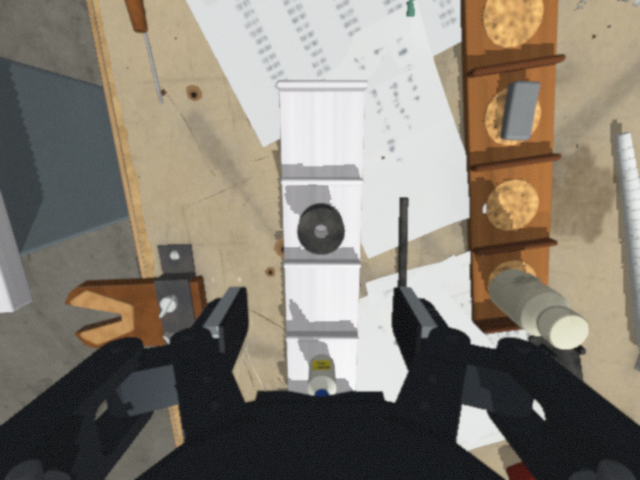

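Run:
```python
from h import *
a=cv2.imread('pics/w3.png')[170:280,270:370]; b=cv2.imread('pics/w5.png')[170:280,270:370]
c=np.hstack([cv2.resize(k,None,fx=4,fy=4,interpolation=cv2.INTER_CUBIC) for k in (a,b)])
for j in range(0,110,10): cv2.putText(c,str(170+j),(0,j*4+4),0,.3,(0,0,255),1)
for j in range(0,100,10): cv2.putText(c,str(270+j),(j*4,10),0,.3,(0,0,255),1)
cv2.imwrite('pics/z35.png',c)
W=np.load('W5.npy')
print('reel',wray(W,321,229,.040),bay(M,.039))
for v,z in [(85,.032),(181,.024),(263,.024)]: print(wray(W,321,v,z)[1])
print([bay(M,y)[1] for y in (.156,.078,0)])
W=np.load('W3.npy')
for v,z in [(86,.024),(182,.024),(268,.032)]: print(wray(W,321,v,z)[1])
print([bay(M,y)[1] for y in (0,-.078,-.156)])
```

```text
reel [ 0.48183337 -0.07430903  0.04      ] [np.float64(0.4829239306464577), np.float64(-0.07517381447081825)]
0.04119200951308792
-0.034850564108381867
-0.11074413532625112
[np.float64(0.04169266605876669), np.float64(-0.036218320960956604), np.float64(-0.1141293079806799)]
-0.1139385728369853
-0.19139674980258872
-0.2684495768907942
[np.float64(-0.1141293079806799), np.float64(-0.1920402950004032), np.float64(-0.26995128202012647)]
```

View pics/z35.png

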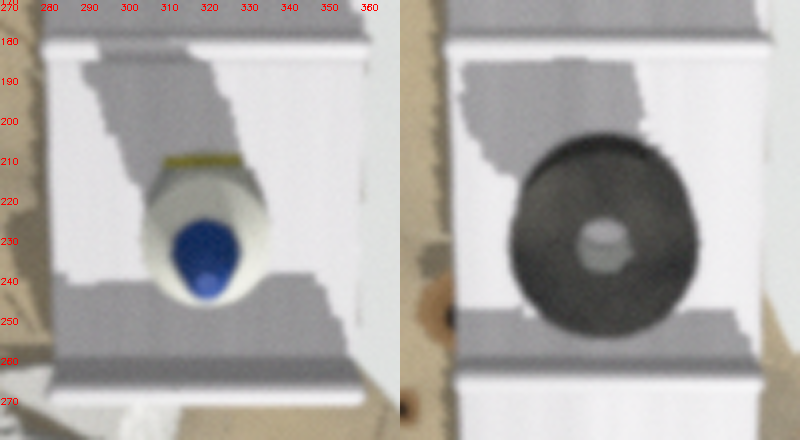

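Run:
```python
from h import *
W=np.load('W3.npy'); print('glue tip',wray(W,319.5,241,.082),'sh',wray(W,320.5,230,.058))
pick([.6505,.0125],-.073,.016,.6)
snap('wrist','w6.png')
place(bay(M,-.039),M[2],.015,.6)
W=wristT();np.save('W7.npy',W);snap('wrist','w7.png')
```

```text
glue tip [ 0.47373144 -0.22915759  0.082     ] sh [ 0.47462251 -0.22653458  0.058     ]
width mm 21.189183393889596 ft [ 0.2  1.1 -0.4] [-0.9  0.3  4.3]
lifted width 21.691825554610805 t 25.6417
hit False [ 0.4797 -0.1533  0.0155]
t 30.175
```

View pics/w6.png

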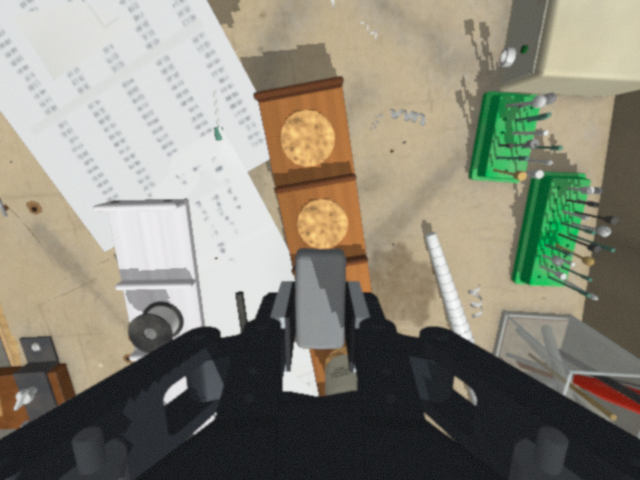

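View pics/w7.png

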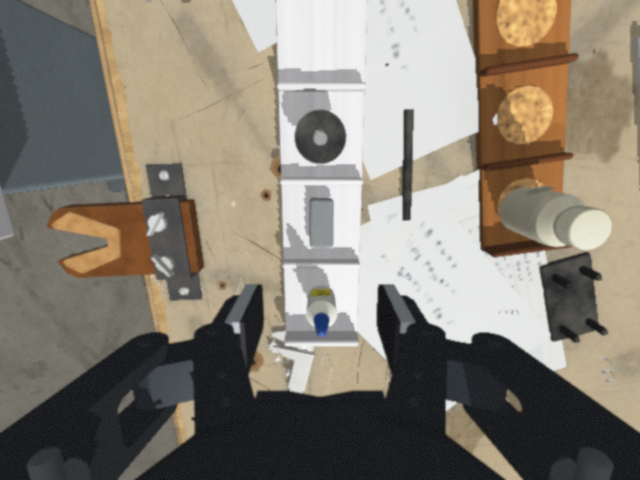

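The block lies at (321,222), centred in its bay, with the reel at (320,136) and the glue bottle at (321,310). The jar is next; it goes in the left-end bay.

Run:
```python
from h import *
pick([.661,-.147],.095,.032,.75)
snap('wrist','w8.png');
place(bay(M,.117),M[2],.031,.75)
bot.move_pose([.40,-.13,.33],down(-np.pi/2))
W=wristT();np.save('W9.npy',W);snap('wrist','w9.png'); snap('side','d9.png')
for t in ['glue_bottle','jar_bottle','solder_reel','rubber_block','pen','grinding_point']:
    print(t,[(np.round(d['bbox']),round(d['confidence'],2)) for d in bot.search_frame('wrist',t)[:2]])
```

```text
width mm 41.06793183756895 ft [-0.1  0.  -0.2] [-0.1 -0.1  4.1]
lifted width 40.67656114224249 t 34.1083
hit True [0.4861 0.0028 0.031 ]
t 38.1417
glue_bottle [(array([386., 134.,  25.,  18.]), 0.72)]
jar_bottle [(array([183., 111.,  52.,  40.]), 0.95)]
solder_reel [(array([261., 116.,  33.,  38.]), 0.93)]
rubber_block [(array([317., 129.,  37.,  20.]), 0.93)]
pen [(array([261.,  67.,  77.,  11.]), 0.85)]
grinding_point [(array([135.,  65.,  10.,  10.]), 0.7), (array([117.,   0.,  37.,  16.]), 0.34)]
```

View pics/w8.png

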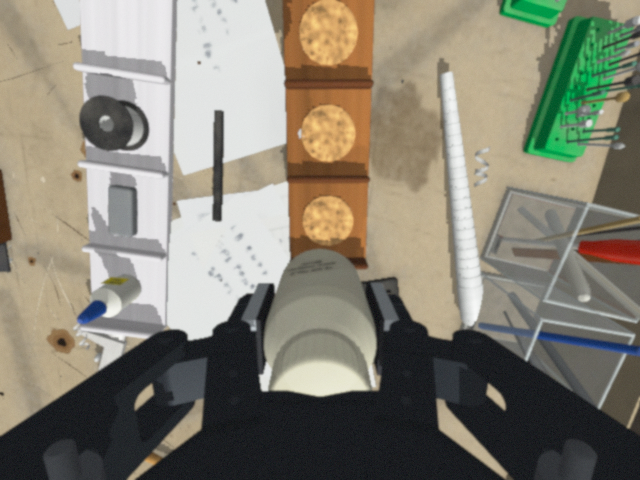

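View pics/w9.png

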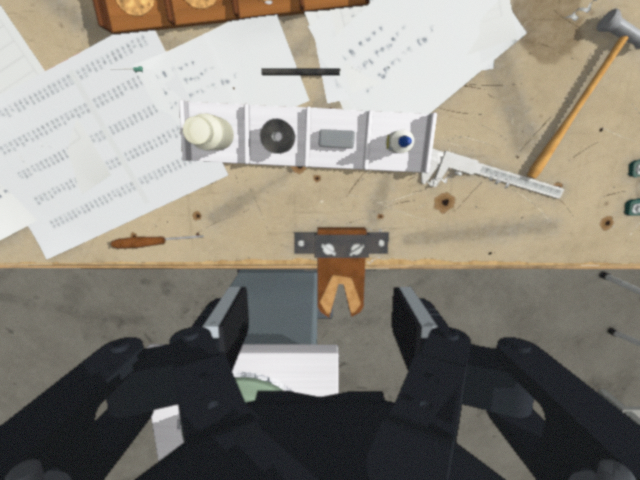

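View pics/d9.png

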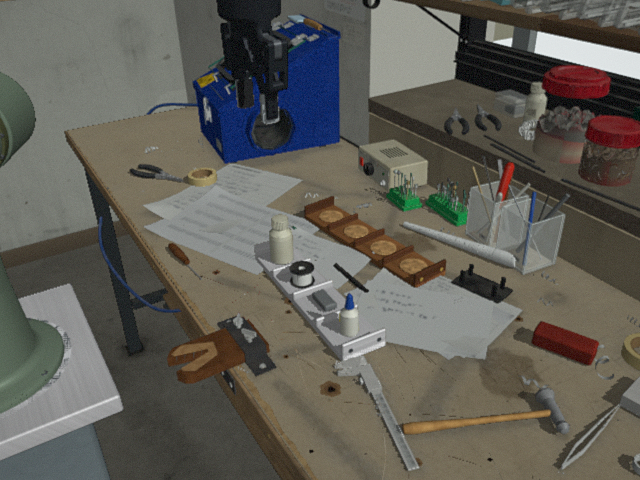

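All four stand or lie correctly, in reverse order. I'll check the centring in numbers before handing in.

Run:
```python
from h import *
W=np.load('W9.npy')
im=cv2.imread('pics/w9.png')[90:185,170:450]
cv2.imwrite('pics/z9.png',cv2.resize(im,None,fx=2.8,fy=2.8,interpolation=cv2.INTER_CUBIC))
def loc(p): c,s=np.cos(M[2]),np.sin(M[2]);d=p[:2]-M[:2];return np.round([1e3*(c*d[0]+s*d[1]),1e3*(-s*d[0]+c*d[1])],1)
for n,u,v,z,y in [('jar cap',201,131,.097,117),('reel',277.5,135,.040,39),('block',335.5,138.5,.026,-39),('glue tip',404.5,141,.082,-117)]:
    print(n,loc(wray(W,u,v,z)),'want 0',y)
for y,z in [(.156,.032),(.078,.024),(0,.024),(-.078,.024),(-.156,.032)]: print(y,wproj(W,[*bay(M,y),z]).round(1))
print('pen',wray(W,301,71.5,.009),'gp',wray(W,140,69,.005),bot.read_clock())
```

```text
jar cap [ -2.2 110.7] want 0 117
reel [-0.5 36.4] want 0 39
block [ -0.7 -35.6] want 0 -39
glue tip [  -1.3 -110.1] want 0 -117
0.156 [182.3 129.9]
0.078 [246.3 133.4]
0 [307.6 136.5]
-0.078 [368.6 139.7]
-0.156 [431.4 142.7]
pen [ 0.55953157 -0.10594439  0.009     ] gp [0.56300995 0.09785925 0.005     ] 39.6333
```

View pics/z9.png

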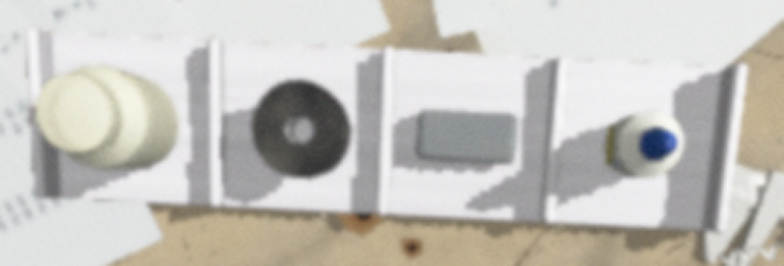

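Run:
```python
from h import *
print(bot.read_clock()); bot.close_job()
```

```text
39.6333
the job is handed in; nothing more can be done
```

The job is done and handed in at 39.6 s. The four things are in the aluminium rack in reverse order, left to right: plastic bottle, solder reel, rubber block, glue bottle. The final side and wrist pictures show both bottles upright and the reel and block lying flat, one in each bay. No move showed high contact forces.

- **Centring:** in the last wrist picture the front-to-back offsets are within about 2 mm. Along the rack, the offsets toward the rack's middle are about 3 mm for the reel and block and 6–7 mm for the bottles. The bottle values come from rough picks of their tops; by eye, better picks give about 3–4 mm. Earlier close-up pictures put the reel within about 1 mm and the glue bottle about 2–4 mm off. I judged this good enough and adjusted nothing.
- **Pen and grinding point:** the pen measures within 1 mm of where it started. The grinding point read about 3.6 mm different along its length between the two pictures. I put that down to picking the point by eye on a thin object, since nothing went near it, but I did not check it further.

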